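# Let the large dryer ball out of its dispenser

### The arm

A 6-joint arm with a two-finger parallel gripper is mounted at the origin on the work surface. World frame = base frame: x ahead of the robot, y to its left, z up, the work surface at z = 0. Lengths are in m, angles in rad, forces in N, time in s.
With the tool pointing down it reaches from about 0.275 to 0.85 m from the base axis. Payload 19 kg.
Tool frame: the origin (TCP) lies on the centre line of the jaws, within the pads' length; the fingertips stand 17 mm ahead of it and the grasp point (between the pads) lies 2 mm behind it; z points along the fingers, y is the line along which they close (so a half turn about z gives the same grasp; the last joint's range is limited). The gripper opens to 85 mm and grips with 20 to 120 N. Pads are 22 mm wide; open, the fingers measure 114 mm over their backs; the gripper's body (76 mm by 85 mm) begins 54 mm behind the grasp point. The pads swing forward as they close: fully open they stand 13 mm farther back than shut.
Start: joints at [-1.237, 0.15, 1.437, -0, 1.554, -0.134], TCP at [0.259, -0.513, 0.248] pointing down, gripper open.
Joint ranges: [-2.8, 2.8], [-0.68, 2.1], [0.12, 2.68], [-1.39, 4.53], [0.16, 2.79], [-2.81, 2.81]. Speed limits (rad/s): [1.89, 1.89, 2.22, 3.01, 3.01, 3.01].

### API

Orientations are given as a unit quaternion [x, y, z, w].
In Python, from plant import env, viewer gives the robot as it stands.
- The arm moves only by the tool send_rows, never from a script. Its argument "series" is a list of rows, each an object with "claw": the opening, from 0 (shut) to 1 (fully open); "linear": the shift along the world's x, y, z in mm, a list of three; "angular": the turn, a rotation vector about the world's x, y, z in rad, a list of three. In form: [{"claw": claw, "linear": [tx, ty, tz], "angular": [ax, ay, az]}, ...]. A call has 1 to 8 rows; each row shifts and turns the commanded pose from where the row before left it; what a row does not reach is not made up. A row lasts 1/10 s, in which the tool goes at most 50 mm and 8.59 degrees, less where a joint would pass 70% of its speed; a pose out of reach is approached as far as the arm can. A call is refused whole if a number of a shift passes 50 or a number of a turn 0.15, either way. A call with a gripper value outside its range is refused whole. The fingers move at their own pace and stop on an object; "grip_force" is the grip in N (left out, the last holds). Time passes only in rows, so rows that do not move let the fingers close. It gives the time, the measured TCP pose, the force, the opening and the grip force at its end, in the units of the state.
- env.sense(): the state, without advancing time (a new reading comes with each control period).
- viewer.camera(name): name is "scene" or "top" or "wrist"; returns (picture, depth): 400x640x3 uint8, blue, green, red; 400x640 float32, m along the optical axis (not along the pixel's ray), 0 where there is no reading.
- viewer.camera_info(name): a dict with "intrinsics" (3x3 intrinsics, pixels), "R" (3x3) and "t" (3): a world point X has camera coordinates R X + t. Camera axes: x right, y down, z forward; pixel columns grow to the right and rows downward; lengths in m; the calibration is good to about 2 mm. A picture is of the moment at which its call begins: read the wrist's pose just before it. camera_info takes no time and is no camera call; for the wrist camera it gives the pose at the moment of the call.
- env.sign_off(): hands the job in; it is judged then, once.
The state is a dict: "time_s": time; "joint_positions": joint angles; "qvel": joint speeds; "joint_torque": joint torques, N m; "position": TCP position; "tool_rot": TCP orientation; "ft_force": force on the tool from outside, world axes, zero at the start; "wrist_torque": the same for the moment, N m; "width": opening from 0.0 (shut) to 1.0 (fully open); "finger_force": force on a finger pad.
Only numpy, scipy, OpenCV 4.12 (cv2) and the standard library are available. Lean on these libraries where they do the work, as an engineer would, in place of code of your own. Each camera call takes 0.05 s, during which the arm holds its last target. There are 200 camera calls.

### The job

Find out which of the two dispensers holds the large dryer ball and press the paddle of its rocking lever all the way down, so that the gate at the other end lifts and the ball rolls out into the catch tray; then let the paddle come back up so that the gate shuts again. Do it only by pressing: do not touch the balls or the gates, leave the small ball and its lever alone, and leave everything else on the table where it stands.

Things in the scene. Friction and masses are not known exactly. Their poses are not given: they have to be found in the camera images.
- unit_a: one of two like ball dispensers, side by side (which is left varies), fixed, white, steel lever. Origin on the table under the pivot; x axis down the chute, away from the robot (yaw within 0.2 rad). Lever along x, 14 wide, pivot 135 up between posts 150 high, 86 over outsides; paddle at x = -118, gate 132. Catch tray beyond: x 157 to 279, inside 84 wide, floor 4 up, centre x = 218, walls 43-65 high.
- pad_a (a point): middle of the top face of unit_a's press paddle: grey plate 50 (along the lever) x 44 x 6 mm, 162 mm above the table at rest, sloping down 0.2 rad towards the pivot. Pressed fully it goes down 53 mm (under 4 mm sideways) to 109 mm, then sloping 0.25 rad the other way. Free space underneath.
- lever_a (a joint): unit_a's rocking lever, rad: 0 = at rest, gate down; 0.45 = paddle pressed to its stop, gate fully up. The gate rises about 14 mm per 0.1 rad; the small ball passes from about 0.2, the large from about 0.4. Spring return: about 2 N at the paddle to start, 5 N at the stop; let go, it swings back to 0 and the gate drops.
- gate_a (a point): steel gate plate at the far end of unit_a's lever, 60 wide x 35 high x 4, hanging on a 14 mm strip; this point: the middle of its lower edge, 8 mm above the chute floor when shut
- seat_a (a point): chute 66 mm wide with side walls, sloping 8 degrees down to the unit's +x; this point: middle of the chute floor of unit_a, 34 mm uphill of the gate; its ball waits within 25 mm of here (seen from above), against the gate
- unit_b: one of two like ball dispensers, side by side (which is left varies), fixed, white, steel lever. Origin on the table under the pivot; x axis down the chute, away from the robot (yaw within 0.2 rad). Lever along x, 14 wide, pivot 135 up between posts 150 high, 86 over outsides; paddle at x = -118, gate 132. Catch tray beyond: x 157 to 279, inside 84 wide, floor 4 up, centre x = 218, walls 43-65 high.
- pad_b (a point): middle of the top face of unit_b's press paddle: grey plate 50 (along the lever) x 44 x 6 mm, 162 mm above the table at rest, sloping down 0.2 rad towards the pivot. Pressed fully it goes down 53 mm (under 4 mm sideways) to 109 mm, then sloping 0.25 rad the other way. Free space underneath.
- lever_b (a joint): unit_b's rocking lever, rad: 0 = at rest, gate down; 0.45 = paddle pressed to its stop, gate fully up. The gate rises about 14 mm per 0.1 rad; the small ball passes from about 0.2, the large from about 0.4. Spring return: about 2 N at the paddle to start, 5 N at the stop; let go, it swings back to 0 and the gate drops.
- gate_b (a point): steel gate plate at the far end of unit_b's lever, 60 wide x 35 high x 4, hanging on a 14 mm strip; this point: the middle of its lower edge, 8 mm above the chute floor when shut
- seat_b (a point): chute 66 mm wide with side walls, sloping 8 degrees down to the unit's +x; this point: middle of the chute floor of unit_b, 34 mm uphill of the gate; its ball waits within 25 mm of here (seen from above), against the gate
- big_ball: large dryer ball, blue plastic with nubs, 56 mm diameter, about 70 g; origin at its centre. Waits behind the gate of one dispenser; see which
- small_ball: small dryer ball, same blue plastic, 36 mm diameter, about 30 g; origin at its centre. Waits behind the gate of the other dispenser
- detergent: bystander: white detergent bottle, 80 dia x 190 high, left of the dispensers; origin at the centre of its underside
- jar: bystander: closed glass jar with steel lid, 68 dia x 90 high, right of the dispensers; origin at the centre of its underside
- mug: bystander: white mug, 72 dia x 85 high, close to unit_a's right side (its -y side); origin at the centre of its underside
- stain_bottle: bystander: small white bottle, 34 dia x 85 high, beside the paddle of unit_b on its right (-y) side, about 80 mm from the paddle's middle; origin at the centre of its underside
- brush: bystander: brush lying across in front of the dispensers, nearer the robot
- carton: bystander: small cardboard box, 75 x 120 x 40 high, in front of the dispensers, nearer the robot; origin at the centre of its underside
- scoop: bystander: white measuring cup, 56 dia x 45 high, close to unit_a's left (+y) side; origin at the centre of its underside
Things that resemble listed ones, but are neither listed nor needed, are in the scene too. What is shaped like the big_ball but orange or red is not meant.

How it is judged:
On the way:
1. the lever of the large ball is pressed down and its gate lifts (((horizontal distance between big_ball and seat_a below 0.05 m and value of joint lever_a above 0.3 rad) or (horizontal distance between big_ball and seat_b below 0.05 m and value of joint lever_b above 0.3 rad))).
At the end, for the whole second after the job is handed in: The large ball lies at rest (under 0.03 m/s) in its dispenser's catch tray, both levers are back at rest (within 0.04 rad of 0, gates shut), and the small ball is still in its chute behind its gate (((x of big_ball in the frame of unit_a between 0.155 and 0.281 m and y of big_ball in the frame of unit_a between -0.046 and 0.046 m and z of big_ball in the frame of unit_a below 0.045 m) or (x of big_ball in the frame of unit_b between 0.155 and 0.281 m and y of big_ball in the frame of unit_b between -0.046 and 0.046 m and z of big_ball in the frame of unit_b below 0.045 m)) and linear speed of big_ball below 0.03 m/s and value of joint each of lever_a, lever_b below 0.04 rad and ((horizontal distance between small_ball and seat_a below 0.05 m and z of small_ball in the frame of unit_a above 0.055 m) or (horizontal distance between small_ball and seat_b below 0.05 m and z of small_ball in the frame of unit_b above 0.055 m))); the robot touches nothing.
It fails at once if a ball is touched by the robot (over 0.3 N) (contact force between any of the fingers, the arm and big_ball above 0.3 N or contact force between any of the fingers, the arm and small_ball above 0.3 N).
It fails at once if the robot touches a dispenser (over 0.3 N) on the gate's side of the pivot instead of the paddle's side ((contact force between any of the fingers, the arm and unit_a above 0.3 N and x of the grasp point in the frame of unit_a above -0.01 m) or (contact force between any of the fingers, the arm and unit_b above 0.3 N and x of the grasp point in the frame of unit_b above -0.01 m)).
It fails at once if the small ball's lever is pressed (over 0.08 rad) ((horizontal distance between small_ball and seat_a below 0.06 m and value of joint lever_a above 0.08 rad) or (horizontal distance between small_ball and seat_b below 0.06 m and value of joint lever_b above 0.08 rad)).
It fails at once if the small ball leaves its place (moved over 50 mm) or a ball is lifted (centre over 130 mm above the table) (distance of small_ball from where it was at the start of the episode above 0.05 m or height (world z) of any of big_ball, small_ball above 0.13 m).
It fails at once if another thing on the table is moved by more than 30 mm, lifted or knocked over (distance of any of detergent, jar, mug, stain_bottle, brush, carton, scoop from where it was at the start of the episode above 0.03 m or angle between any of detergent, jar, mug, stain_bottle, carton, scoop's own z axis and vertical above 0.5 rad).
It also fails if it takes over 32 s, if anything falls off the work surface, if the arm or the gripper's body presses on something with over 40 N, if the wrist force passes 120 N, or if a joint passes its speed limit or range.

## Working session

There is one attempt and no reset: what is moved stays moved. The work goes in short steps, Python scripts to look and compute and a tool call to move; the robot and the scene stay as the last step left them, time stands still between calls to the robot, and variables do not carry over. Pictures are saved under pics/ and viewed, at most 10 in all, crops included, and the job is handed in when it is done.

Besides the shell and the picture viewer there is one more tool, called as name([rows], argument=value, ...), one row to a line, values as JSON. send_rows: Moves the arm, as the interface text tells. Its arguments: {"type":"object","properties":{"series":{"type":"array","items":{"type":"object","properties":{"claw":{"type":"number"},"linear":{"type":"array","items":{"type":"number"}},"angular":{"type":"array","items":{"type":"number"}}}}},"grip_force":{"type":"number"}},"required":["series"]}

```bash
mkdir -p pics; cat > h.py <<'E'
import numpy as np, cv2
from plant import env, viewer
def grab(n):
    p,d=viewer.camera(n); np.savez(f'{n}.npz',p=p,d=d); return p,d
def world(n,d):
    i=viewer.camera_info(n); K=np.array(i['intrinsics']);R=np.array(i['R']);t=np.array(i['t'])
    v,u=np.mgrid[:d.shape[0],:d.shape[1]]
    c=np.stack([(u-K[0,2])/K[0,0]*d,(v-K[1,2])/K[1,1]*d,d],-1)
    return (c-t)@R
E
python3 - <<'E'
from h import *
s=env.sense(); print(s['time_s'],s['position'],s['tool_rot'],s['ft_force'])
for n in('scene','top'):
    p,d=grab(n); cv2.imwrite(f'pics/{n}1.png',p)
    i=viewer.camera_info(n); print(n,-np.array(i['R']).T@i['t'])
E
```

```text
0.0 [ 0.25916645 -0.51302022  0.24769164] [ 9.72776957e-01  2.31742581e-01 -6.42893363e-05 -6.03972454e-04] [-0.14491423 -0.6601885  -0.07910959]
scene [1.19874592 1.04135739 1.03324854]
top [ 4.13229751e-01 -1.11730243e-03  1.31738349e+00]
```

View pics/scene1.png

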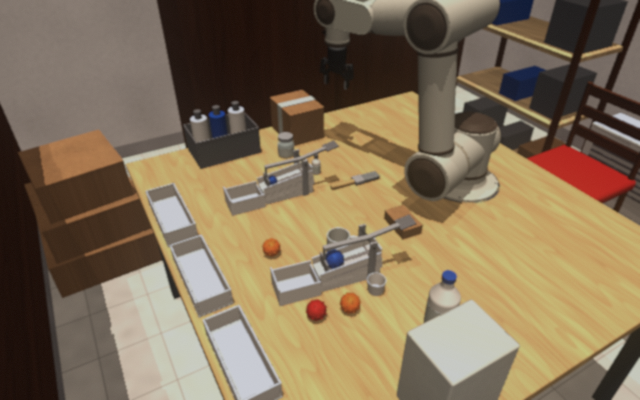

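View pics/top1.png

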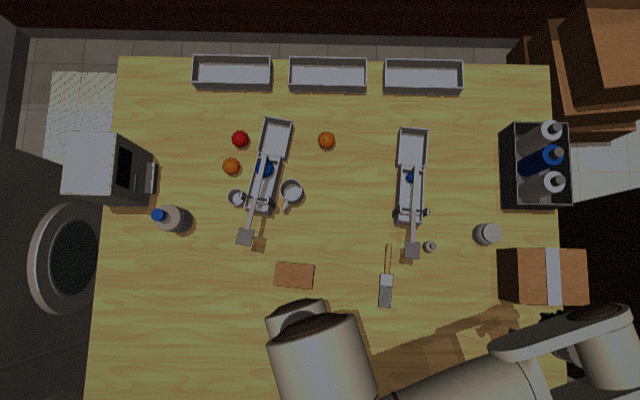

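The top view shows unit_a on the left, with the mug at (291,190), the scoop at (236,198) and its paddle at (245,237). Its blue ball is at (264,168). Unit_b is on the right, with its paddle at (412,251), the stain bottle at (429,246) and its blue ball at (410,177). The ball in unit_a looks larger, so next I'll measure both balls and paddles and check in a crop.

```bash
python3 - <<'E'
from h import *
crops=[]
for n,boxes in(('scene',[(310,235,360,280),(255,165,300,200)]),('top',[(245,150,285,195),(395,160,425,195)])):
    z=np.load(n+'.npz');p,d=z['p'],z['d'];W=world(n,d)
    hsv=cv2.cvtColor(p,cv2.COLOR_BGR2HSV)
    for x0,y0,x1,y1 in boxes:
        m=np.zeros(d.shape,bool);h=hsv[y0:y1,x0:x1]
        m[y0:y1,x0:x1]=(h[...,0]>100)&(h[...,0]<130)&(h[...,1]>130)&(h[...,2]>50)
        w=W[m&(d>0)]; print(n,'blue',m.sum(),'med',np.median(w,0).round(3),'lo',np.percentile(w,3,axis=0).round(3),'hi',np.percentile(w,97,axis=0).round(3))
        crops.append(cv2.resize(p[y0-15:y1+15,x0-15:x1+15],(390,290),interpolation=cv2.INTER_CUBIC))
    # paddle: points 0.145..0.18 high
    for nm,(a,b,c,e) in {'a':(.2,.45,.02,.35),'b':(.2,.45,-.3,-.02)}.items():
        m=(W[...,2]>.145)&(W[...,2]<.175)&(W[...,0]>a)&(W[...,0]<b)&(W[...,1]>c)&(W[...,1]<e)&(d>0)
        k,l,st,ce=cv2.connectedComponentsWithStats(m.astype(np.uint8))
        for j in range(1,k):
            if st[j,4]>40:
                w=W[l==j]; r=cv2.minAreaRect((w[:,:2]*1000).astype(np.float32))
                print(n,nm,st[j],'mean',w.mean(0).round(3),'rect',np.round(r[0],1),np.round(r[1],1),round(r[2],1),'z',w[:,2].min().round(3),w[:,2].max().round(3))
    # lever direction: steel arm points above 0.12
    for nm,(c,e) in {'a':(.02,.35),'b':(-.3,-.02)}.items():
        m=(W[...,2]>.115)&(W[...,2]<.2)&(W[...,0]>.25)&(W[...,0]<.7)&(W[...,1]>c)&(W[...,1]<e)&(d>0)
        w=W[m];print(n,nm,'lever',len(w),cv2.fitLine((w[:,:2]).astype(np.float32),cv2.DIST_HUBER,0,.01,.01).ravel().round(3),w[:,0].min(),w[:,0].max())
cv2.imwrite('pics/crop1.png',np.vstack([np.hstack(crops[:2]),np.hstack(crops[2:])]))
E
```

```text
scene blue 133 med [0.698 0.221 0.104] lo [0.68  0.208 0.092] hi [0.713 0.233 0.113]
scene blue 22 med [ 0.68  -0.245  0.086] lo [ 0.674 -0.252  0.077] hi [ 0.686 -0.237  0.093]
scene a [405 166  53  25 393] mean [0.277 0.117 0.161] rect [274.3 104.8] [ 57.  175.3] 36.1 z 0.145 0.175
scene b [327 140  13   9  59] mean [ 0.436 -0.234  0.164] rect [ 435.1 -234.8] [46.8 29.2] 88.8 z 0.159 0.169
scene a lever 1696 [0.937 0.35  0.41  0.172] 0.25005871550372366 0.6993814203609069
scene b lever 491 [ 0.997 -0.078  0.553 -0.241] 0.42004209091887856 0.6997162077346718
top blue 126 med [0.686 0.198 0.104] lo [0.668 0.184 0.091] hi [0.705 0.232 0.112]
top blue 51 med [ 0.672 -0.244  0.086] lo [ 0.661 -0.251  0.073] hi [ 0.687 -0.236  0.092]
top b [404 248  16  11 150] mean [ 0.436 -0.233  0.165] rect [ 436.  -233.2] [44.2 26.3] 86.9 z 0.159 0.171
top a lever 911 [0.991 0.135 0.532 0.219] 0.25026984943855507 0.69993490280742
top b lever 791 [ 0.997 -0.079  0.534 -0.241] 0.42226187876305876 0.6985603766405871
```

View pics/crop1.png

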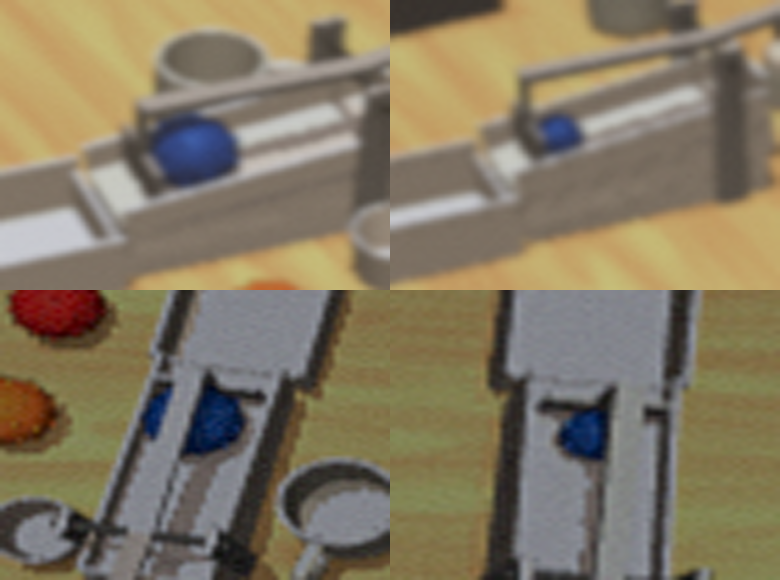

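The crop shows a clearly larger blue ball in unit_a (scene (335,258), top z ≈ 0.112) and a smaller one in unit_b (scene (272,181), top z ≈ 0.092). The orange and red balls beside them are not the target. So I press **unit_a**, and next I measure its paddle.

```bash
python3 - <<'E'
from h import *
for n,(x0,y0,x1,y1) in(('scene',(385,205,430,245)),('top',(225,220,265,255))):
    z=np.load(n+'.npz');d=z['d'];W=world(n,d)
    S=np.zeros(d.shape,bool);S[y0:y1,x0:x1]=1
    m=S&(W[...,2]>.145)&(W[...,2]<.18)&(d>0)
    w=W[m];r=cv2.minAreaRect((w[:,:2]*1000).astype(np.float32))
    print(n,len(w),w.mean(0).round(4),w.min(0).round(3),w.max(0).round(3),[np.round(q,1) for q in r])
    A=np.c_[w[:,:2],np.ones(len(w))];print('plane',np.linalg.lstsq(A,w[:,2],rcond=None)[0].round(3))
z=np.load('top.npz');d=z['d'];W=world('top',d)
for x0,x1 in((.47,.5),(.5,.53),(.53,.56),(.6,.63),(.64,.67),(.68,.7)):
    m=(W[...,2]>.125)&(W[...,2]<.2)&(W[...,1]>.1)&(W[...,1]<.3)&(W[...,0]>x0)&(W[...,0]<x1)
    print(x0,m.sum(),W[m].mean(0).round(3) if m.any() else '')
# obstacles near the approach
m=(W[...,2]>.12)&(W[...,0]>.3)&(W[...,0]<.55)&(W[...,1]>-.4)&(W[...,1]<.4)&(d>0)
k,l,st,ce=cv2.connectedComponentsWithStats(m.astype(np.uint8))
for j in range(1,k):
    if st[j,4]>15: print(st[j],W[l==j].min(0).round(3),W[l==j].max(0).round(3))
E
```

```text
scene 275 [0.4871 0.2427 0.1591] [0.446 0.216 0.146] [0.543 0.27  0.17 ] [array([494.4, 237.6]), array([48. , 93.9]), np.float64(76.4)]
plane [-0.195  0.029  0.247]
top 309 [0.479  0.2428 0.1618] [0.448 0.221 0.146] [0.521 0.269 0.172] [array([485.9, 242.1]), array([43.8, 72.5]), np.float64(80.2)]
plane [-0.187  0.045  0.24 ]
0.47 162 [0.484 0.243 0.161]
0.5 56 [0.516 0.236 0.155]
0.53 55 [0.545 0.232 0.149]
0.6 62 [0.614 0.224 0.139]
0.64 53 [0.655 0.213 0.139]
0.68 38 [0.69  0.207 0.139]
[235 210  19  36 360] [0.448 0.221 0.144] [0.55  0.269 0.172]
[404 214  16  45 412] [ 0.422 -0.256  0.14 ] [ 0.55  -0.211  0.171]
[298 298  26   4  82] [0.3   0.015 0.125] [0.306 0.083 0.205]
[ 284  312   76   26 1490] [ 0.3   -0.051  0.603] [0.327 0.07  0.712]
```

send_rows([
  {"claw": 0, "linear": [0, 0, 30], "angular": [0, 0, 0]},
  {"claw": 0, "linear": [0, 0, 20], "angular": [0, 0, 0]},
  {"claw": 0, "linear": [11, 38, 0], "angular": [0, 0, 0.06]},
  {"claw": 0, "linear": [11, 38, 0], "angular": [0, 0, 0.06]},
  {"claw": 0, "linear": [11, 38, 0], "angular": [0, 0, 0.06]},
  {"claw": 0, "linear": [11, 38, 0], "angular": [0, 0, 0.06]},
  {"claw": 0, "linear": [11, 38, 0], "angular": [0, 0, 0.06]},
  {"claw": 0, "linear": [11, 38, 0], "angular": [0, 0, 0.06]},
])

```text
time_s: 0.9
position: [0.3253, -0.2836, 0.298]
tool_rot: [0.915, 0.403, -0.0, -0.0]
ft_force: [1.1, 0.6, 0.2]
width: -0.002
finger_force: 0.0
```

send_rows([
  {"claw": 0, "linear": [11, 38, 0], "angular": [0, 0, 0.06]},
  {"claw": 0, "linear": [11, 38, 0], "angular": [0, 0, 0.06]},
  {"claw": 0, "linear": [11, 38, 0], "angular": [0, 0, 0.06]},
  {"claw": 0, "linear": [11, 38, 0], "angular": [0, 0, 0.06]},
  {"claw": 0, "linear": [11, 38, 0], "angular": [0, 0, 0.06]},
  {"claw": 0, "linear": [11, 38, 0], "angular": [0, 0, 0.06]},
  {"claw": 0, "linear": [11, 38, 0], "angular": [0, 0, 0.06]},
  {"claw": 0, "linear": [11, 38, 0], "angular": [0, 0, 0.06]},
])

```text
time_s: 1.7
position: [0.4132, 0.0205, 0.2982]
tool_rot: [0.793, 0.609, 0.0, 0.0]
ft_force: [0.2, -0.1, 0.3]
width: 0.003
finger_force: 0.0
```

send_rows([
  {"claw": 0, "linear": [10, 37, 0], "angular": [0, 0, 0.03]},
  {"claw": 0, "linear": [10, 37, 0], "angular": [0, 0, 0.03]},
  {"claw": 0, "linear": [10, 37, 0], "angular": [0, 0, 0.03]},
  {"claw": 0, "linear": [10, 37, 0], "angular": [0, 0, 0]},
  {"claw": 0, "linear": [10, 37, 0], "angular": [0, 0, 0]},
  {"claw": 0, "linear": [10, 38, 0], "angular": [0, 0, 0]},
  {"claw": 0, "linear": [0, 0, -40], "angular": [0, 0, 0]},
  {"claw": 0, "linear": [0, 0, 0], "angular": [0, 0, 0]},
])

```text
time_s: 2.5
position: [0.4717, 0.2421, 0.2537]
tool_rot: [0.765, 0.644, -0.004, -0.001]
ft_force: [-0.5, -0.2, -0.4]
width: 0.001
finger_force: 0.0
```

```bash
python3 - <<'E'
from h import *
s=env.sense();print(s['position'],s['ft_force'])
p,d=grab('wrist');i=viewer.camera_info('wrist');K=np.array(i['intrinsics']);W=world('wrist',d)
m=(W[...,2]>.14)&(W[...,2]<.18)&(W[...,0]>.43)&(W[...,0]<.53)&(W[...,1]>.2)&(W[...,1]<.29)&(d>0)
w=W[m];
if len(w): print(len(w),w.mean(0).round(4),w.min(0).round(3),w.max(0).round(3))
def px(X): c=np.array(i['R'])@X+i['t'];q=K@c;return tuple(int(v) for v in q[:2]/q[2])
print(px(np.array([.474,.244,.163])))
cv2.circle(p,px(np.array([.474,.244,.163])),4,(0,0,255),-1)
cv2.circle(p,px(np.array(s['position'])-[0,0,.017]),4,(0,255,0),-1)
cv2.imwrite('pics/wrist1.png',p)
E
```

```text
[0.47169608 0.24208152 0.25366666] [-0.45073138 -0.21111263 -0.44664666]
5956 [0.4809 0.2429 0.1643] [0.446 0.218 0.146] [0.53  0.268 0.172]
(321, 202)
```

View pics/wrist1.png

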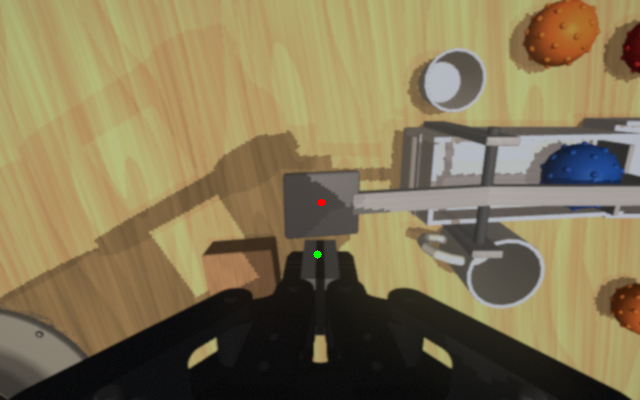

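The wrist view puts the paddle plate at columns 284–358 and rows 171–238, so its centre is (321,204). My measured target projects to (321,202). The large nubbed ball sits behind the same lever at (582,170), and the line down to the paddle is clear.

send_rows([
  {"claw": 0, "linear": [2, 2, -30], "angular": [0, 0, 0]},
  {"claw": 0, "linear": [0, 0, -30], "angular": [0, 0, 0]},
  {"claw": 0, "linear": [0, 0, -15], "angular": [0, 0, 0]},
  {"claw": 0, "linear": [0, 0, -10], "angular": [0, 0, 0]},
  {"claw": 0, "linear": [0, 0, -10], "angular": [0, 0, 0]},
  {"claw": 0, "linear": [0, 0, -10], "angular": [0, 0, 0]},
  {"claw": 0, "linear": [0, 0, -10], "angular": [0, 0, 0]},
  {"claw": 0, "linear": [0, 0, 0], "angular": [0, 0, 0]},
])

```text
time_s: 3.35
position: [0.4751, 0.2436, 0.1423]
tool_rot: [0.766, 0.643, -0.0, -0.0]
ft_force: [0.2, -0.7, 0.7]
width: 0.002
finger_force: 0.0
```

send_rows([
  {"claw": 0, "linear": [0, 0, -8], "angular": [0, 0, 0]},
  {"claw": 0, "linear": [0, 0, -4], "angular": [0, 0, 0]},
  {"claw": 0, "linear": [0, 0, -3], "angular": [0, 0, 0]},
  {"claw": 0, "linear": [0, 0, 0], "angular": [0, 0, 0]},
])

```text
time_s: 3.75
position: [0.4753, 0.2438, 0.1281]
tool_rot: [0.766, 0.643, -0.0, -0.0]
ft_force: [1.8, 0.1, 4.6]
width: 0.0
finger_force: 2.0
```

```bash
python3 - <<'E'
from h import *
s=env.sense();print(s['position'],s['ft_force'])
p,d=grab('scene');cv2.imwrite('pics/scene2.png',cv2.resize(p[180:320,250:450],(800,560),interpolation=cv2.INTER_CUBIC))
E
```

```text
[0.47528211 0.24384935 0.12807346] [1.77718172 0.13738112 4.60227707]
```

View pics/scene2.png

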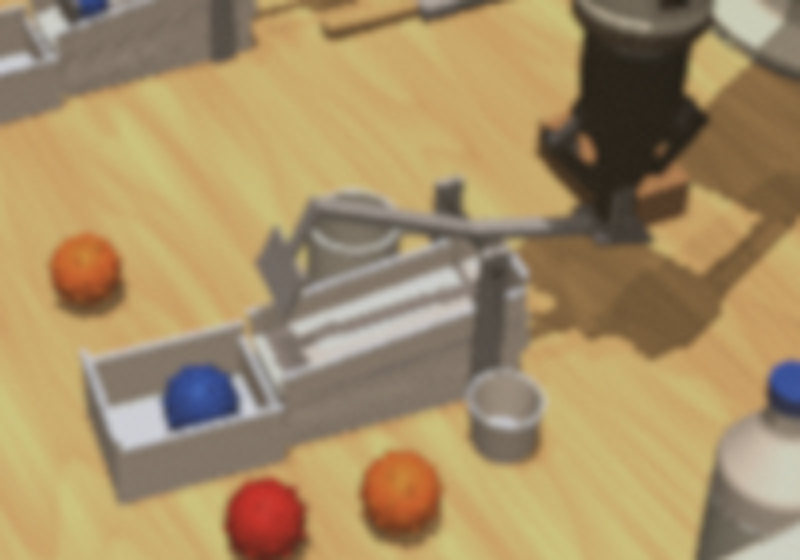

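In the enlarged crop the lever is down with the gate up at (285,270), and the large blue ball is already in the catch tray at (200,400). I'll release the paddle gently and retract.

send_rows([
  {"claw": 0, "linear": [0, 0, 10], "angular": [0, 0, 0]},
  {"claw": 0, "linear": [0, 0, 10], "angular": [0, 0, 0]},
  {"claw": 0, "linear": [0, 0, 10], "angular": [0, 0, 0]},
  {"claw": 0, "linear": [0, 0, 15], "angular": [0, 0, 0]},
  {"claw": 0, "linear": [0, 0, 20], "angular": [0, 0, 0]},
  {"claw": 0, "linear": [0, 0, 40], "angular": [0, 0, 0]},
  {"claw": 0, "linear": [0, 0, 40], "angular": [0, 0, 0]},
  {"claw": 0, "linear": [0, 0, 0], "angular": [0, 0, 0]},
])

```text
time_s: 4.6
position: [0.4765, 0.2442, 0.2795]
tool_rot: [0.766, 0.643, 0.004, 0.002]
ft_force: [-0.2, 0.2, -0.7]
width: -0.003
finger_force: 0.0
```

send_rows([
  {"claw": 0, "linear": [0, 0, 0], "angular": [0, 0, 0]},
  {"claw": 0, "linear": [0, 0, 0], "angular": [0, 0, 0]},
  {"claw": 0, "linear": [0, 0, 0], "angular": [0, 0, 0]},
  {"claw": 0, "linear": [0, 0, 0], "angular": [0, 0, 0]},
  {"claw": 0, "linear": [0, 0, 0], "angular": [0, 0, 0]},
  {"claw": 0, "linear": [0, 0, 0], "angular": [0, 0, 0]},
  {"claw": 0, "linear": [0, 0, 0], "angular": [0, 0, 0]},
  {"claw": 0, "linear": [0, 0, 0], "angular": [0, 0, 0]},
])

```text
time_s: 5.4
position: [0.4753, 0.2438, 0.2732]
tool_rot: [0.766, 0.643, -0.0, -0.0]
ft_force: [-0.3, -0.5, -0.0]
width: -0.0
finger_force: 0.0
```

```bash
python3 - <<'E'
from h import *
for k in range(2):
    p,d=grab('scene');W=world('scene',d);h=cv2.cvtColor(p,cv2.COLOR_BGR2HSV)
    m=cv2.inRange(h,(100,130,50),(130,255,255))>0;m[:,:250]=0;m[:235]=0;m[300:]=0;m[:,360:]=0
    print(m.sum(),np.argwhere(m).mean(0),np.median(W[m],0).round(3))
    if k==0: env_s=env.sense();print(env_s['time_s'],env_s['position'],env_s['ft_force'])
cv2.imwrite('pics/scene3.png',cv2.resize(p[130:320,200:450],(800,600),interpolation=cv2.INTER_CUBIC))
E
```

```text
152 [281.75       285.78947368] [0.838 0.195 0.054]
5.45 [0.47525198 0.24379501 0.27325763] [-0.12228793 -0.39645904 -0.28373282]
153 [281.79084967 285.78431373] [0.839 0.195 0.054]
```

View pics/scene3.png

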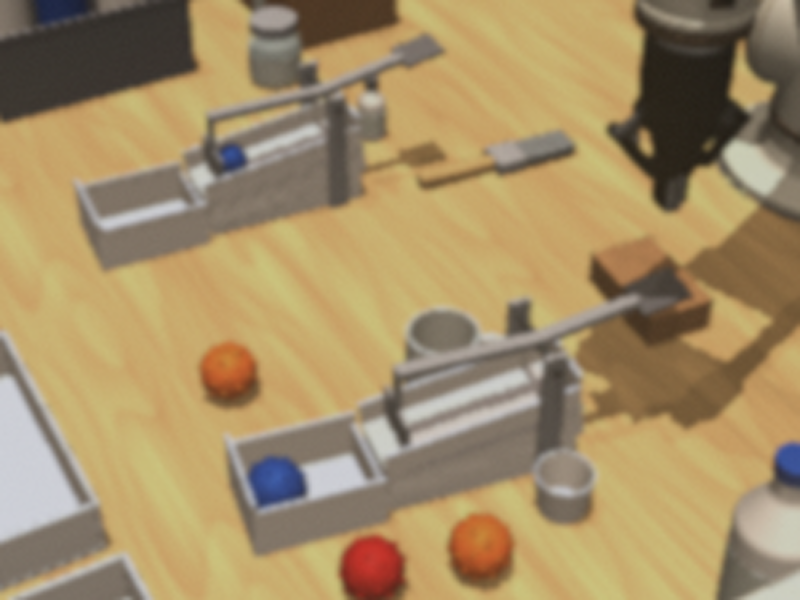

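The gate is shut at (398,415), the lever is back up, and the large ball is in the tray at (277,482). The small ball is still behind its gate at (232,157). I'll wait a little to be sure the large ball is at rest before handing in.

send_rows([
  {"claw": 0, "linear": [0, 0, 0], "angular": [0, 0, 0]},
  {"claw": 0, "linear": [0, 0, 0], "angular": [0, 0, 0]},
  {"claw": 0, "linear": [0, 0, 0], "angular": [0, 0, 0]},
  {"claw": 0, "linear": [0, 0, 0], "angular": [0, 0, 0]},
  {"claw": 0, "linear": [0, 0, 0], "angular": [0, 0, 0]},
  {"claw": 0, "linear": [0, 0, 0], "angular": [0, 0, 0]},
  {"claw": 0, "linear": [0, 0, 0], "angular": [0, 0, 0]},
  {"claw": 0, "linear": [0, 0, 0], "angular": [0, 0, 0]},
])

```text
time_s: 6.3
position: [0.4753, 0.2438, 0.2733]
tool_rot: [0.766, 0.643, -0.0, -0.0]
ft_force: [0.2, -0.0, -0.9]
width: 0.002
finger_force: 0.0
```

send_rows([
  {"claw": 0, "linear": [0, 0, 0], "angular": [0, 0, 0]},
  {"claw": 0, "linear": [0, 0, 0], "angular": [0, 0, 0]},
  {"claw": 0, "linear": [0, 0, 0], "angular": [0, 0, 0]},
  {"claw": 0, "linear": [0, 0, 0], "angular": [0, 0, 0]},
  {"claw": 0, "linear": [0, 0, 0], "angular": [0, 0, 0]},
  {"claw": 0, "linear": [0, 0, 0], "angular": [0, 0, 0]},
  {"claw": 0, "linear": [0, 0, 0], "angular": [0, 0, 0]},
  {"claw": 0, "linear": [0, 0, 0], "angular": [0, 0, 0]},
])

```text
time_s: 7.1
position: [0.4753, 0.2438, 0.2732]
tool_rot: [0.766, 0.643, -0.0, -0.0]
ft_force: [0.2, -0.2, -0.0]
width: 0.002
finger_force: 0.0
```

```bash
python3 - <<'E'
from h import *
c=[]
for k in range(6):
    p,d=grab('scene');h=cv2.cvtColor(p,cv2.COLOR_BGR2HSV)
    m=cv2.inRange(h,(100,130,50),(130,255,255))>0;m[:,:250]=0;m[:235]=0;m[300:]=0;m[:,360:]=0
    c.append(np.argwhere(m).mean(0))
c=np.array(c);print(c.round(2))
if np.ptp(c,axis=0).max()<1 and abs(c.mean(0)-[281.79,285.78]).max()<1.5: print(env.sign_off())
E
```

```text
[[281.79 285.78]
 [281.79 285.78]
 [281.75 285.79]
 [281.75 285.79]
 [281.79 285.78]
 [281.79 285.78]]
the job is handed in; nothing more can be done
None
```

The large ball was in unit_a: I pressed its paddle to the stop, the ball rolled into the catch tray and lies at rest, the gate is shut again, the small ball is still behind its gate, and the job is handed in (the hand-in returned no verdict).

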